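Start the bench-pin clamp nut on its stud

ROBOT

A 6-joint arm with a two-finger parallel gripper is mounted at the origin on the work surface. World frame = base frame: x ahead of the robot, y to its left, z up, the work surface at z = 0. Lengths are in m, angles in rad, forces in N, time in s.
With the tool pointing down it reaches from about 0.3 to 0.875 m from the base axis. Payload 6.4 kg.
Tool frame: the origin (TCP) lies at the very end of the fingers, on their centre line; the grasp point (between the pads) lies 19 mm behind it; z points along the fingers, y is the line along which they close (so a half turn about z gives the same grasp; the last joint's range is limited). The gripper opens to 85 mm and grips with 20 to 120 N. Pads are 22 mm wide; open, the fingers measure 114 mm over their backs; the gripper's body (76 mm by 85 mm) begins 54 mm behind the grasp point. The pads swing forward as they close: fully open they stand 13 mm farther back than shut.
Start: joints at [-0.206, 0.181, 1.607, -0, 1.354, -0.206], TCP at [0.575, 0, 0.231] pointing down, gripper open.
Joint ranges: [-2.99, 2.99], [-0.89, 2.07], [0.3, 2.58], [-1.14, 4.28], [0, 2.63], [-3.12, 3.12]. Speed limits (rad/s): [2.57, 2.57, 3.01, 3.14, 3.14, 3.14].

INTERFACE

Orientations are given as a rotation vector (axis times angle).
In Python, from station import manip gives the robot as it stands. The module is installed in compiled form; this text tells all that it offers.
- The arm moves only by the tool play_rows, never from a script. Its argument "deltas" is a list of rows, each an object with "dp": the shift along the tool's x, y, z in mm, a list of three; "twist": the turn, a rotation vector about the tool's x, y, z in degrees, a list of three. A call has 1 to 8 rows; each row is the pose to reach, as a shift and turn from the pose commanded when the call began, along the tool's axes at that moment; what a row does not reach only later rows make up. A row lasts 1/12 s, in which the tool goes at most 41.7 mm and 7.16 degrees, less where a joint would pass 70% of its speed; a pose out of reach is approached as far as the arm can. A call with a gripper value outside its range is refused whole. "grip" is the finger opening in mm, from 0 to 85.4, set as the call begins (left out, the last holds). The fingers move at their own pace and stop on an object; the grip force is fixed at half the most. Time passes only in rows, so rows that repeat a pose let the fingers close. It gives the time, the measured TCP pose, the force, the opening and the grip force at its end, in the units of the state.
- manip.read_state(): the state, without advancing time (a new reading comes with each control period).
- manip.read_camera(name): name is "scene" or "side" or "wrist"; returns (picture, depth): 384x512x3 uint8, red, green, blue; 384x512 float32, m along the optical axis (not along the pixel's ray), 0 where there is no reading.
- manip.camera_params(name): a dict with "camera_matrix" (3x3 intrinsics, pixels), "k1" (the pictures are not rectified: a ray, as slopes to the right and down, at radius r is drawn at 1 + k1 r^2 times it, then the intrinsics apply), "R" (3x3) and "t" (3): a world point X has camera coordinates R X + t; the wrist camera has in their place "T_tool_cam" (4x4, takes a point from camera to tool coordinates, whose origin is the TCP and whose axes are the flange's). Camera axes: x right, y down, z forward; pixel columns grow to the right and rows downward; lengths in m; the calibration is good to about 2 mm. A picture is of the moment at which its call begins: read the wrist's pose just before it. camera_params takes no time and is no camera call.
- manip.finish_job(): hands the job in; it is judged then, once.
Trained networks look in the newest picture that a camera, given by its name, has taken for a name from the list of things; names that differ only in an ending like _2 or _b are one class to them, and where a whole thing is asked for, a point or a joint stands for the part that bears it (a point fixed in the world has none). Each returns a list of dicts, best first, with "confidence" (0 to 1); they miss things now and then, are a little off and sometimes report something else, mostly with a low value. They report only what shows in the picture. A call takes as long as a camera call. They do not tell look-alikes from the thing itself.
- manip.cut_out(camera, name): "mask" (384x512 bool, what is visible of it) and "rect" ([left, top, right, bottom] in pixels, round what is visible of it).
The state is a dict: "time": time; "qpos": joint angles; "joint_velocities": joint speeds; "effort": joint torques, N m; "eef_pos": TCP position; "tool_rot": TCP orientation; "contact_force": force on the tool from outside, world axes, zero at the start; "torque": the same for the moment, N m; "width": opening from 0.0 (shut) to 1.0 (fully open); "grip_force": force on a finger pad.
Only numpy, scipy, OpenCV 4.12 (cv2) and the standard library are available. Lean on these libraries where they do the work, as an engineer would, in place of code of your own. Each camera call takes 0.05 s, during which the arm holds its last target. There are 200 camera calls.

TASK

One of the two flange nuts on the bench-pin clamp stands proud: it is only resting on the end of its stud's thread. Turn that nut backwards (anticlockwise seen from above) until the thread drops in and it sits as low as its neighbour, level, then let go of it. Leave the neighbour nut as it is.

Things in the scene. Friction and masses are not known exactly. Their poses are not given: they have to be found in the camera images.
- proud_nut: Loose steel flange nut, 220 g, resting 10 mm higher than its twin (underside 52 mm above bench). Shape as home_nut. Turned 43 to 72 deg anticlockwise (from above) its x axis comes parallel to clamp x: there, +-10 deg, its 3 inner tabs meet the thread gaps and, unless the grip holds it up, it falls 10 mm by itself. Stops block it 13 deg past that, and clockwise. Turns freely, 1 mm side play.
- home_nut: Steel flange nut already dropped in on the other stud (underside 42 mm above bench); leave alone. Both nuts: 30 mm tall, round flange 56 mm across and 5 mm thick at the bottom, hexagon 42 mm across flats above it (z 5 to 30 mm). Origin: centre of underside, z up along the bore; flat normals at 0, 60, 120... deg from x, inner tabs at 0, 120, 240 deg.
- clamp: Bench-pin clamp fixed to the bench: wooden pin (two prongs to -x, tips at -120 mm) under an aluminium strap, top 38 mm above bench; 90 mm (x) by 180 mm (y). Origin on the bench midway between the studs, z up. Dark studs at y = +55 and -55 mm, 28 mm across, tops 84 mm above bench; thread gaps at 0, 120, 240 deg from clamp x. Either may carry the proud nut.
There are look-alikes about, which are no part of the job. What is shaped like the proud_nut but purple is not meant. What is shaped like the clamp but purple is not meant.

How it is judged:
By the outcome, as a careful person would: the job done as asked, in the order asked, and still so for the second after the job is handed in, with the robot touching nothing.
It also fails if it takes over 32 s, if anything falls off the work surface, if the arm or the gripper's body presses on something with over 40 N, if the wrist force passes 120 N, or if a joint passes its speed limit or range.

## Working session

There is one attempt and no reset: what is moved stays moved. The work goes in short steps, Python scripts to look and compute and a tool call to move; the robot and the scene stay as the last step left them, time stands still between calls to the robot, and variables do not carry over. Pictures are saved under pics/ and viewed, at most 10 in all, crops included, and the job is handed in when it is done.

Besides the shell and the picture viewer there is one more tool, called by a JSON object that holds its "fn" and its "kwargs". play_rows: Moves the arm, as the interface text tells. Its arguments: {"type":"object","properties":{"deltas":{"type":"array"},"grip":{"type":"number"}},"required":["deltas"]}

```bash
mkdir -p pics; cat > h.py <<'E'
import numpy as np, cv2
from scipy.spatial.transform import Rotation as Ro
from station import manip
def shot(cam):
    s=manip.read_state(); im,d=manip.read_camera(cam); p=manip.camera_params(cam)
    if 'R' in p: R,t=np.array(p['R']),np.array(p['t'])
    else:
        T=np.eye(4);T[:3,:3]=Ro.from_rotvec(s['tool_rot']).as_matrix();T[:3,3]=s['eef_pos']
        M=np.linalg.inv(T@np.array(p['T_tool_cam']));R,t=M[:3,:3],M[:3,3]
    return im,d,p,R,t
def world(px,dep,p,R,t):
    px=np.asarray(px,float).reshape(-1,1,2)
    k=np.array([p['k1'],0,0,0,0])
    n=cv2.undistortPoints(px,np.array(p['camera_matrix']),k).reshape(-1,2)
    return (np.c_[n,np.ones(len(n))]*np.asarray(dep).reshape(-1,1)-t)@R
def maskpts(m,d,p,R,t):
    v,u=np.nonzero(m&(d>0)); return world(np.c_[u,v],d[v,u],p,R,t)
E
python3 - <<'E'
from h import *
ims=[]
for c in ['scene','side','wrist']:
    im,d,p,R,t=shot(c)
    for n in ['proud_nut','home_nut','clamp']:
        for o in manip.cut_out(c,n):
            P=maskpts(o['mask'],d,p,R,t)
            rgb=im[o['mask']].mean(0).round()
            print(c,n,round(o['confidence'],2),o['rect'],rgb,len(P), np.median(P,0).round(3) if len(P) else '', np.percentile(P,98,axis=0).round(3) if len(P) else '')
    ims.append(im)
    np.savez(f'{c}.npz',im=im,d=d)
cv2.imwrite('pics/a.png',cv2.cvtColor(np.vstack([np.hstack(ims[:2]),np.hstack([ims[2],ims[2]*0])]),cv2.COLOR_RGB2BGR)[::1,::1][:768,:1024])
i=cv2.imread('pics/a.png');cv2.imwrite('pics/a.png',cv2.resize(i,(800,600),interpolation=cv2.INTER_AREA))
E
```

```text
scene proud_nut 0.89 [141.9, 169.0, 171.7, 197.7] [101.  53. 112.] 674 [ 0.447 -0.043  0.023] [ 0.463 -0.021  0.036]
scene proud_nut 0.82 [210.2, 141.2, 243.7, 172.1] [149. 143. 133.] 705 [0.537 0.061 0.073] [0.553 0.087 0.085]
scene proud_nut 0.64 [255.8, 213.6, 287.9, 247.6] [117.  66. 121.] 831 [0.672 0.031 0.021] [0.695 0.059 0.036]
scene home_nut 0.94 [242.3, 106.0, 265.3, 134.9] [145. 139. 129.] 462 [0.501 0.161 0.061] [0.513 0.192 0.075]
scene home_nut 0.21 [209.7, 138.8, 242.3, 174.4] [151. 144. 134.] 714 [0.536 0.06  0.073] [0.553 0.087 0.085]
scene clamp 0.72 [176.1, 104.2, 278.9, 197.3] [183. 156. 126.] 3727 [0.519 0.093 0.032] [0.576 0.206 0.081]
scene clamp 0.59 [340.7, 149.5, 436.8, 250.5] [169. 139. 171.] 6084 [0.801 0.212 0.033] [0.879 0.321 0.081]
side proud_nut 0.69 [195.0, 184.1, 224.3, 210.3] [165. 154. 142.] 513 [0.521 0.053 0.07 ] [0.549 0.1   0.083]
side proud_nut 0.63 [169.0, 241.2, 198.0, 271.5] [120.  64. 129.] 654 [ 0.436 -0.054  0.021] [ 0.458 -0.024  0.035]
side proud_nut 0.6 [263.1, 192.4, 289.8, 222.4] [126.  70. 127.] 493 [0.663 0.021 0.02 ] [0.69  0.0
[... 290 characters left out ...]
95 [0.787 0.205 0.03 ] [0.882 0.314 0.078]
wrist proud_nut 0.96 [307.8, 105.5, 355.7, 151.5] [101.  55. 119.] 1323 [0.663 0.036 0.026] [0.687 0.059 0.036]
wrist proud_nut 0.91 [182.1, 73.7, 234.1, 128.8] [152. 151. 145.] 1642 [0.53  0.069 0.081] [0.551 0.092 0.085]
wrist proud_nut 0.67 [124.4, 165.7, 173.9, 208.0] [ 95.  52. 106.] 1498 [ 0.441 -0.038  0.022] [ 0.464 -0.015  0.036]
wrist home_nut 0.66 [136.6, 0.0, 192.6, 27.6] [131. 130. 125.] 983 [0.491 0.151 0.055] [0.51  0.162 0.074]
wrist clamp 0.77 [81.1, 1.9, 261.2, 141.4] [185. 166. 141.] 11565 [0.495 0.105 0.032] [0.567 0.162 0.08 ]
wrist clamp 0.6 [385.0, 1.3, 510.7, 33.8] [ 96.  67. 107.] 1927 [0.807 0.161 0.031] [0.837 0.171 0.04 ]
```

View pics/a.png

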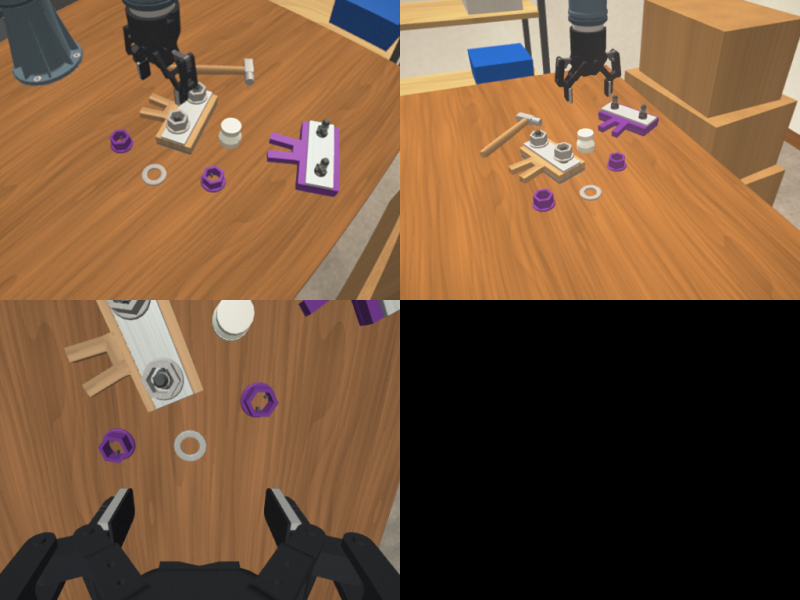

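The clamp in natural wood, with the two grey nuts, is at scene px (228,150). Its near nut has its top at about 82 mm (scene px (227,157), wrist px (208,101)) and fits proud_nut. The far nut has its top at about 72 mm, so it is home_nut. The purple nuts and purple clamp are look-alikes. Next I'll confirm this in an enlarged crop and work out the camera geometry.

```bash
python3 - <<'E'
from h import *
s=manip.read_state();print(s['time'],s['tool_rot'],s['eef_pos'],s['contact_force'],s['width'])
p=manip.camera_params('wrist');print(np.round(p['T_tool_cam'],3),p['camera_matrix'],p['k1'])
print(Ro.from_rotvec(s['tool_rot']).as_matrix().round(3))
im=np.load('wrist.npz')['im'][0:160,70:280]
cv2.imwrite('pics/b.png',cv2.cvtColor(cv2.resize(im,None,fx=3.7,fy=3.7,interpolation=cv2.INTER_CUBIC),cv2.COLOR_RGB2BGR))
E
```

```text
0.6 [2.22140509e+00 2.22144239e+00 3.94461935e-05] [5.75017879e-01 1.90718240e-05 2.31303661e-01] [ 0.70831384 -0.29945473  0.04631671] 0.9939510453748144
[[ 0.    -0.948 -0.319  0.082]
 [ 1.     0.     0.    -0.   ]
 [ 0.    -0.319  0.948 -0.144]
 [ 0.     0.     0.     1.   ]] [[293.16532513   0.         254.87890592]
 [  0.         293.16532513 184.74952119]
 [  0.           0.           1.        ]] -0.026707240784365583
[[-0.  1.  0.]
 [ 1.  0.  0.]
 [ 0.  0. -1.]]
```

View pics/b.png

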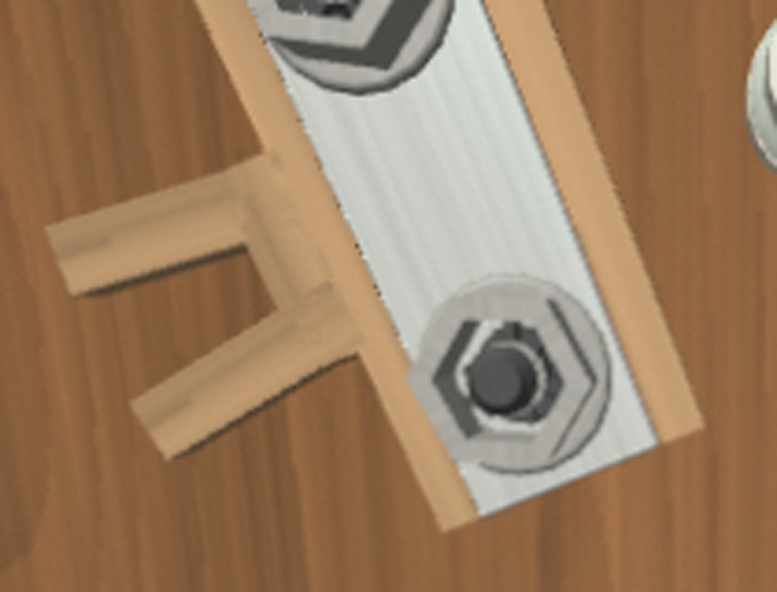

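The crop confirms it. The near nut, at crop (505,375), is proud on its stud. The far nut, at the top edge, is lower. Now I'll move the tool axis over the proud nut for a close look.

{"fn": "play_rows", "kwargs": {"deltas": [{"dp":[22,-15,13],"twist":[0,0,0]},{"dp":[44,-30,26],"twist":[0,0,0]},{"dp":[65,-43,40],"twist":[0,0,0]},{"dp":[65,-43,40],"twist":[0,0,0]},{"dp":[65,-43,40],"twist":[0,0,0]}]}}

```text
time: 1.02
eef_pos: [0.531, 0.066, 0.1906]
tool_rot: [-2.218, -2.223, 0.002]
contact_force: [0.3, 0.4, 0.2]
width: 0.997
grip_force: 0.0
```

```bash
python3 - <<'E'
from h import *
s=manip.read_state();print(s['time'],s['eef_pos'],s['qpos'])
im,d,p,R,t=shot('wrist')
np.savez('w2.npz',im=im,d=d,R=R,t=t)
for n in ['proud_nut','home_nut','clamp']:
    for o in manip.cut_out('wrist',n):
        print(n,o['confidence'],o['rect'])
v,u=np.mgrid[0:384,0:512]
W=world(np.c_[u.ravel(),v.ravel()],d.ravel(),p,R,t).reshape(384,512,3);W[d==0]=0
near=np.hypot(W[...,0]-.53,W[...,1]-.068)<.05
z=W[...,2]
for name,lo,hi,rm in [('top',.078,.0825,.03),('flange',.053,.060,.035)]:
    m=near&(z>lo)&(z<hi);P=W[m];print(name,len(P),P[:,2].mean())
    c,r=cv2.minEnclosingCircle(P[:,:2].astype(np.float32)); print(c,r, P[:,:2].min(0),P[:,:2].max(0))
hs=[(h/1000,int(((z>h/1000)&(z<h/1000+.002)&near).sum())) for h in range(30,92,2)];print(hs)
cl=(z>.030)&(z<.043)&(np.hypot(W[...,0]-.51,W[...,1]-.12)<.12)
print('strap',cv2.minAreaRect(W[cl][:,:2].astype(np.float32)*1000))
cv2.imwrite('pics/c.png',cv2.cvtColor(cv2.resize(im,(800,600)),cv2.COLOR_RGB2BGR))
E
```

```text
1.0167 [0.53096097 0.06597667 0.19057787] [-9.83067624e-02  1.33833306e-01  1.74658983e+00 -9.49651771e-05
  1.26283467e+00 -1.00298504e-01]
proud_nut 0.93 [157.5, 226.5, 203.5, 272.8]
proud_nut 0.77 [346.1, 165.1, 401.3, 216.6]
proud_nut 0.56 [223.3, 143.0, 279.3, 203.3]
home_nut 0.95 [171.7, 26.5, 234.9, 98.5]
clamp 0.81 [114.2, 8.3, 302.4, 207.2]
clamp 0.55 [418.9, 3.4, 510.9, 92.0]
clamp 0.37 [223.8, 144.1, 278.7, 207.0]
top 335 0.08094331017501087
(0.5257402658462524, 0.06777658313512802) 0.024079330265522003 [0.50177774 0.04646773] [0.54965994 0.08899633]
flange 624 0.0575890163700768
(0.5256903171539307, 0.06870918720960617) 0.027785485610365868 [0.49807432 0.05177957] [0.55329226 0.09522629]
[(0.03, 1189), (0.032, 226), (0.034, 1), (0.036, 98), (0.038, 1538), (0.04, 224), (0.042, 18), (0.044, 6), (0.046, 5), (0.048, 5), (0.05, 6), (0.052, 36), (0.054, 51), (0.056, 271), (0.058, 279), (0.06, 54), (0.062, 55), (0.064, 78), (0.066, 59), (0.068, 55), (0.07, 66), (0.072, 55), (0.074, 64), (0.076, 73), (0.078, 94), (0.08, 127), (0.082, 836), (0.084, 226), (0.086, 20), (0.088, 0), (0.09, 0)]
strap ((503.9750061035156, 114.57127380371094), (197.7602996826172, 202.2940216064453), 65.31437683105469)
```

View pics/c.png

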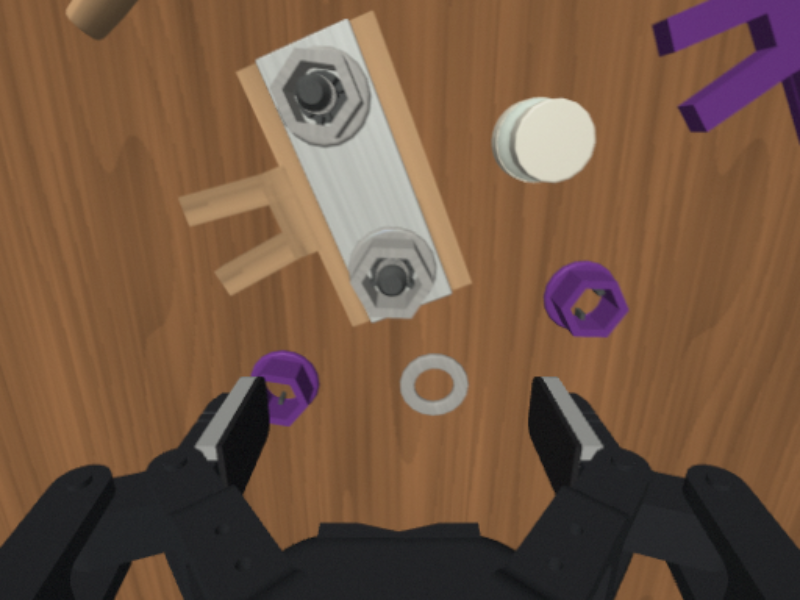

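```bash
cat > fit.py <<'E'
from h import *
from scipy.optimize import minimize
def fit(im,d,p,R,t,c0,zt,half=.021):
    v,u=np.mgrid[0:384,0:512];u=u.ravel();v=v.ravel()
    W=world(np.c_[u,v],d.ravel(),p,R,t)
    D=world(np.c_[u,v],np.ones(u.size),p,R,t); C=-R.T@t; D=D-C
    near=(np.hypot(*(W[:,:2]-c0).T)<.04)&(d.ravel()>0)
    b=near&(abs(W[:,2]-zt)<.006)&(np.hypot(*(W[:,:2]-c0).T)<.026)
    zz=np.median(W[b,2])
    X=C+D*((zz-C[2])/D[:,2])[:,None]
    sel=np.hypot(*(X[:,:2]-c0).T)<.04
    top=(abs(W[:,2]-zz)<.003)&near
    Xs=X[sel,:2];lab=top[sel].astype(float)
    def f(q):
        e=(Xs-q[:2]/1000); n=[q[2]+k*np.pi/3 for k in range(6)]
        s=np.max([e[:,0]*np.cos(a)+e[:,1]*np.sin(a) for a in n],0)
        pr=1/(1+np.exp(-(half-s)/.0006))
        w=np.hypot(*e.T)>.017
        return ((pr-lab)**2*w).sum()
    best=min((minimize(f,[c0[0]*1000,c0[1]*1000,a],method='Nelder-Mead',options=dict(initial_simplex=[[c0[0]*1000,c0[1]*1000,a],[c0[0]*1000+3,c0[1]*1000,a],[c0[0]*1000,c0[1]*1000+3,a],[c0[0]*1000,c0[1]*1000,a+.15]])) for a in np.radians([0,15,30,45])),key=lambda r:r.fun)
    return best.x[:2].round(1),np.degrees(best.x[2])%60,zz,best.fun,int(lab.sum())
E
python3 - <<'E'
from fit import *
z=np.load('w2.npz');p=manip.camera_params('wrist')
a=fit(z['im'],z['d'],p,z['R'],z['t'],np.array([.526,.068]),.082)
print(a)
b=fit(z['im'],z['d'],p,z['R'],z['t'],np.array([.489,.171]),.073)
print(b)
y=b[0]-a[0];print(np.hypot(*y),np.degrees(np.arctan2(-y[0],y[1])))
E
```

```text
(array([525.7,  67.9]), np.float64(28.093640123168253), np.float64(0.0830604757249947), np.float64(50.653451864673684), 1188)
(array([485.8, 169.4]), np.float64(22.93806248830249), np.float64(0.07319013099492454), np.float64(67.15780566791037), 1260)
109.06080872614142 21.45996073048572
```

The fit gives the proud nut at (525.7, 67.9) mm with its hex at 28.1° (mod 60°) and the clamp yaw at about 22°. The turn needed is about 54° anticlockwise. I'll grip with the closing line at −32° and turn to +22°.

{"fn": "play_rows", "kwargs": {"deltas": [{"dp":[0.5,-1,15],"twist":[0,0,6.4]},{"dp":[1,-2,35],"twist":[0,0,12.8]},{"dp":[1.5,-4,60],"twist":[0,0,19.2]},{"dp":[1.9,-5.3,80],"twist":[0,0,25.6]},{"dp":[1.9,-5.3,95],"twist":[0,0,32]},{"dp":[1.9,-5.3,115],"twist":[0,0,32]},{"dp":[1.9,-5.3,130],"twist":[0,0,32]},{"dp":[1.9,-5.3,130],"twist":[0,0,32]}]}}

```text
time: 1.88
eef_pos: [0.5251, 0.0663, 0.0586]
tool_rot: [-2.746, -1.52, 0.006]
contact_force: [-1.5, 0.5, 0.6]
width: 0.996
grip_force: 0.0
```

```bash
python3 - <<'E'
from fit import *
im,d,p,R,t=shot('wrist')
s=manip.read_state();print(s['time'],s['eef_pos'],s['contact_force'])
M=Ro.from_rotvec(s['tool_rot']).as_matrix();print('tool y deg',np.degrees(np.arctan2(M[1,1],M[0,1])),M[:,2].round(3))
try: print(fit(im,d,p,R,t,np.array([.526,.068]),.082))
except Exception as e: print(e)
cv2.imwrite('pics/d.png',cv2.cvtColor(cv2.resize(im,(800,600)),cv2.COLOR_RGB2BGR))
E
```

```text
1.9333 [0.5260706  0.06630513 0.06021879] [ 0.20290085  0.51135643 -0.51033869]
tool y deg -32.05956401224303 [-0.003  0.    -1.   ]
(array([526.2,  68.1]), np.float64(28.365808903415708), np.float64(0.08303681086947516), np.float64(235.99246484283213), 4226)
```

View pics/d.png

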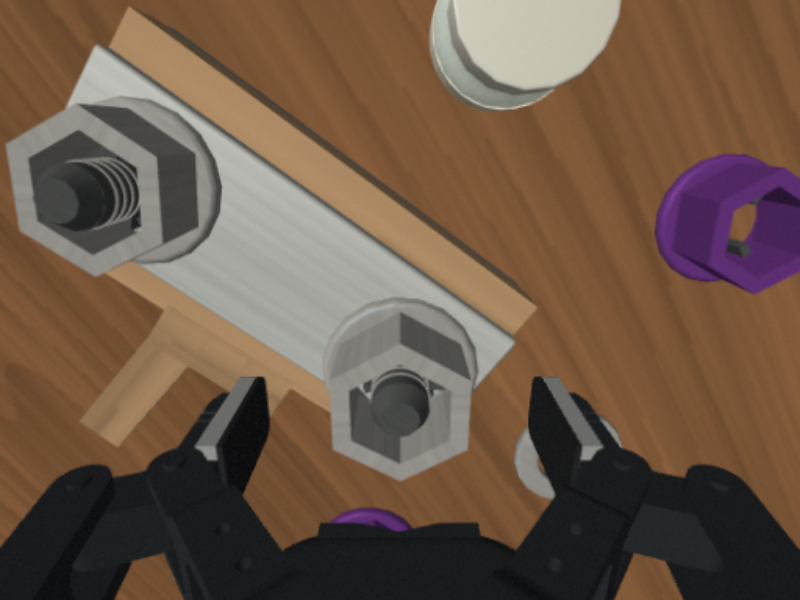

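The nut is centred between the fingers (nut px x≈400, finger mid-point 400) and its flats are parallel to the pads. I'll pre-close, lower a little and feel for the flange.

{"fn": "play_rows", "kwargs": {"deltas": [{"dp":[1,0,0]},{"dp":[1,0,0]},{"dp":[1,0,1]},{"dp":[1,0,2]},{"dp":[1,0,3]},{"dp":[1,0,4]},{"dp":[1,0,5]},{"dp":[1,0,5]}], "grip": 48}}

```text
schema error: expected keys dp, twist
```

{"fn": "play_rows", "kwargs": {"deltas": [{"dp":[1,0,0],"twist":[0,0,0]},{"dp":[1,0,0],"twist":[0,0,0]},{"dp":[1,0,1],"twist":[0,0,0]},{"dp":[1,0,2],"twist":[0,0,0]},{"dp":[1,0,3],"twist":[0,0,0]},{"dp":[1,0,4],"twist":[0,0,0]},{"dp":[1,0,5],"twist":[0,0,0]},{"dp":[1,0,5],"twist":[0,0,0]}], "grip": 48}}

```text
time: 2.6
eef_pos: [0.5271, 0.0678, 0.0561]
tool_rot: [-2.747, -1.523, 0.0]
contact_force: [0.2, 0.1, 0.1]
width: 0.56
grip_force: 0.0
```

```bash
python3 - <<'E'
from fit import *
im,d,p,R,t=shot('side')
s=manip.read_state();print(s['time'],s['eef_pos'],s['contact_force'],s['width'])
iw=manip.read_camera('wrist')[0]
a=cv2.resize(im[150:240,150:285],(800,533))[:,:400+400]
a=cv2.resize(im[140:240,150:250],(400,400),interpolation=cv2.INTER_CUBIC);b=cv2.resize(iw[200:330,150:360],(400,248))
cv2.imwrite('pics/e.png',cv2.cvtColor(np.hstack([a,np.vstack([b,np.zeros((152,400,3),np.uint8)])]),cv2.COLOR_RGB2BGR))
E
```

```text
2.65 [0.52712369 0.06777921 0.05616218] [-0.30864701  0.34795465  0.33163343] 0.5624230731650463
```

View pics/e.png

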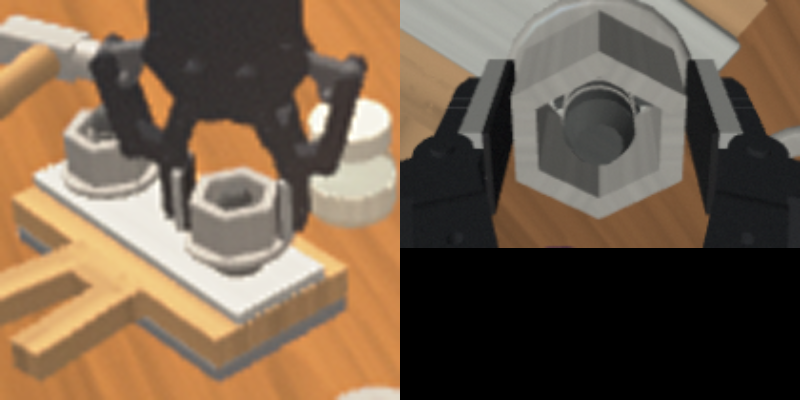

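The pads stand astride two flats, clear of the flange, with a good overlap. Now I'll grip.

{"fn": "play_rows", "kwargs": {"deltas": [{"dp":[0,0,0],"twist":[0,0,0]},{"dp":[0,0,0],"twist":[0,0,0]},{"dp":[0,0,0],"twist":[0,0,0]},{"dp":[0,0,0],"twist":[0,0,0]},{"dp":[0,0,0],"twist":[0,0,0]}], "grip": 36}}

```text
time: 3.12
eef_pos: [0.5276, 0.0677, 0.0565]
tool_rot: [2.747, 1.523, 0.001]
contact_force: [0.6, 0.4, 2.2]
width: 0.479
grip_force: 60.8
```

{"fn": "play_rows", "kwargs": {"deltas": [{"dp":[0,0,0],"twist":[0,0,-5]},{"dp":[0,0,0],"twist":[0,0,-10]},{"dp":[0,0,0],"twist":[0,0,-15]},{"dp":[0,0,0],"twist":[0,0,-20]},{"dp":[0,0,0],"twist":[0,0,-25]},{"dp":[0,0,0],"twist":[0,0,-30]},{"dp":[0,0,0],"twist":[0,0,-30]}]}}

```text
time: 3.7
eef_pos: [0.5274, 0.0678, 0.0564]
tool_rot: [2.256, 2.186, 0.001]
contact_force: [0.2, 1.0, 2.4]
width: 0.479
grip_force: 61.0
```

```bash
python3 - <<'E'
from fit import *
im,d,p,R,t=shot('wrist')
s=manip.read_state();print(s['time'],s['eef_pos'],s['contact_force'],s['torque'],s['width'],s['grip_force'])
print(fit(im,d,p,R,t,np.array([.526,.068]),.082))
E
```

```text
3.75 [0.52736371 0.06780622 0.05640779] [-0.03660438  0.40347725  2.67955449] [ 0.09356335 -0.08858498  0.01746754] 0.48008779868354096 60.96444783965126
(array([527.2,  67.8]), np.float64(58.38978086599267), np.float64(0.0829010457232055), np.float64(569.7692353477682), 4632)
```

The nut followed, from 28° to 58°. About 24° remain.

{"fn": "play_rows", "kwargs": {"deltas": [{"dp":[0,0,0],"twist":[0,0,-5]},{"dp":[0,0,0],"twist":[0,0,-10]},{"dp":[0,0,0],"twist":[0,0,-15]},{"dp":[0,0,0],"twist":[0,0,-20]},{"dp":[0,0,0],"twist":[0,0,-24]},{"dp":[0,0,0],"twist":[0,0,-24]},{"dp":[0,0,0],"twist":[0,0,-24]}]}}

```text
time: 4.33
eef_pos: [0.5265, 0.0678, 0.0557]
tool_rot: [-1.761, -2.6, 0.001]
contact_force: [-0.5, -0.3, -1.9]
width: 0.485
grip_force: 60.7
```

```bash
python3 - <<'E'
from fit import *
im,d,p,R,t=shot('wrist')
s=manip.read_state();print(s['time'],s['eef_pos'],s['contact_force'],s['torque'],s['width'],s['grip_force'])
print(fit(im,d,p,R,t,np.array([.527,.068]),.082))
try: print(fit(im,d,p,R,t,np.array([.487,.170]),.073))
except Exception as e: print(e)
E
```

```text
4.3833 [0.52668902 0.06781541 0.05580083] [ 0.27339844 -0.9144348  -2.19167679] [ 0.03778124 -0.01904523 -0.03094264] 0.47919927520023875 60.71274891262874
(array([526.4,  67.9]), np.float64(22.101627885291435), np.float64(0.08219577619315191), np.float64(559.76651886541), 4489)
(array([485.5, 169.6]), np.float64(22.454863426196688), np.float64(0.07318136718258868), np.float64(142.72074306492618), 3171)
```

At 22.1° against its neighbour's 22.5° the nut is aligned. The wrist force changed to −2.2 N, so the grip is now carrying the nut's weight. I'll open and let it drop.

{"fn": "play_rows", "kwargs": {"deltas": [{"dp":[0,0,0],"twist":[0,0,0]},{"dp":[0,0,0],"twist":[0,0,0]},{"dp":[0,0,0],"twist":[0,0,0]},{"dp":[0,0,0],"twist":[0,0,0]},{"dp":[0,0,0],"twist":[0,0,0]},{"dp":[0,0,0],"twist":[0,0,0]},{"dp":[0,0,-10],"twist":[0,0,0]},{"dp":[0,0,-30],"twist":[0,0,0]}], "grip": 80}}

```text
time: 5.05
eef_pos: [0.5251, 0.0679, 0.0848]
tool_rot: [-1.755, -2.601, 0.004]
contact_force: [0.4, 0.7, 0.6]
width: 0.94
grip_force: 0.0
```

{"fn": "play_rows", "kwargs": {"deltas": [{"dp":[0,0,-30],"twist":[0,0,0]},{"dp":[0,0,-60],"twist":[0,0,0]},{"dp":[0,0,-90],"twist":[0,0,0]},{"dp":[0,0,-100],"twist":[0,0,0]},{"dp":[0,0,-100],"twist":[0,0,0]}]}}

```text
time: 5.47
eef_pos: [0.5296, 0.0676, 0.1905]
tool_rot: [1.753, 2.599, 0.006]
contact_force: [-0.1, 0.5, 0.2]
width: 0.94
grip_force: 0.0
```

```bash
python3 - <<'E'
from fit import *
im,d,p,R,t=shot('wrist')
s=manip.read_state();print(s['time'],s['eef_pos'],s['contact_force'],s['width'])
a=fit(im,d,p,R,t,np.array([.5265,.068]),.075);b=fit(im,d,p,R,t,np.array([.4855,.1695]),.073);print(a,b)
cv2.imwrite('pics/f.png',cv2.cvtColor(cv2.resize(im,(800,600)),cv2.COLOR_RGB2BGR))
E
```

```text
5.5167 [0.52814895 0.06772176 0.18787074] [-1.08144767  0.13611604 -0.40690458] 0.9370322847295058
(array([526.5,  67.4]), np.float64(21.719137023532017), np.float64(0.07327530661283015), np.float64(43.07504259163685), 907) (array([485.6, 169.4]), np.float64(22.784367483713243), np.float64(0.07322230105725328), np.float64(61.99909327626237), 1254)
```

View pics/f.png

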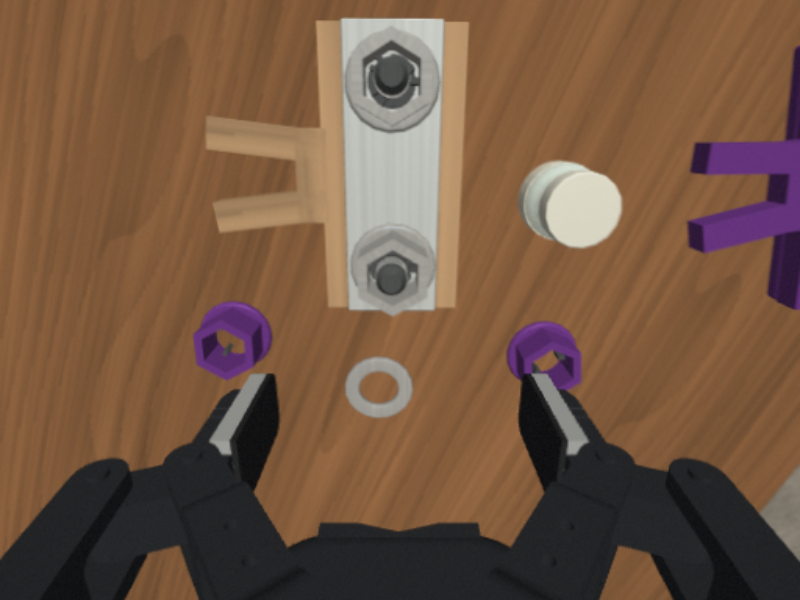

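The turned nut, at (392,268), now sits with its top at 73.3 mm. Its neighbour, at (392,78), reads 73.2 mm. It is level, aligned and free of the gripper.

```bash
python3 -c "
from station import manip
print(manip.finish_job())"
```

```text
the job is handed in; nothing more can be done
None
```

The proud nut was turned about 54° anticlockwise and dropped level with its neighbour, which was left alone; it was then released, and the job was handed in after about 5.5 s on the robot's clock.

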